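# Load a specimen carrier under the stage springs

### The arm

A 6-joint arm with a two-finger parallel gripper is mounted at the origin on the work surface. World frame = base frame: x ahead of the robot, y to its left, z up, the work surface at z = 0. Lengths are in m, angles in rad, forces in N, time in s.
With the tool pointing down it reaches from about 0.35 to 0.775 m from the base axis. Payload 7.3 kg.
Tool frame: the origin (TCP) lies at the centre of the arm's flange, where the gripper is bolted on; the fingertips stand 178 mm ahead of it and the grasp point (between the pads) lies robot.pinch_z ahead of it (robot.pinch_z is the distance from the TCP to the grasp point, in m); x points along the fingers, z is the direction in which the jaws open and shut, and the axes are right-handed (so a half turn about x gives the same grasp; the last joint's range is limited). The gripper opens to 92 mm and grips with 3 to 60 N. Pads are 19 mm wide; open, the fingers measure 130 mm over their backs; the gripper's body (75 mm by 190 mm) begins 47 mm behind the grasp point.
Start: joints at [-1.329, 0.342, 1.524, -0, 1.275, -0.146], TCP at [0.199, -0.486, 0.405] pointing down, gripper open.
Joint ranges: [-2.53, 2.53], [-0.77, 2.02], [0.04, 2.7], [-1, 4.14], [0.28, 2.66], [-3.11, 3.11]. Speed limits (rad/s): [2.57, 2.57, 3.14, 3.14, 3.14, 3.14].

### API

Orientations are given as [roll, pitch, yaw] about the fixed x, y, z axes, in that order (R = Rz(yaw) Ry(pitch) Rx(roll)).
In Python, from cell import robot gives the robot as it stands.
- The arm moves only by the shell command python3 -m jog 'ROWS' [FORCE]. ROWS is JSON, a list of rows, each an object of numbers: "fingers": the closure, from 0 (fully open) to 1 (shut); "x", "y", "z": the shift along the tool's x, y, z in cm; "spin": the turn about the tool's x in degrees. A call has 1 to 5 rows; each row is the pose to reach, as a shift and turn from the pose commanded when the call began, along the tool's axes at that moment; what a row does not reach only later rows make up. A row lasts 1/8 s, in which the tool goes at most 62.5 mm and 10.7 degrees, less where a joint would pass 70% of its speed; a pose out of reach is approached as far as the arm can. A call with a gripper value outside its range is refused whole. The fingers move at their own pace and stop on an object; FORCE is the grip in N (left out, the last holds). Time passes only in rows, so rows that repeat a pose let the fingers close. It gives the time, the measured TCP pose, the force and the opening at its end, in the units of the state.
- robot.observe(): the state, without advancing time (a new reading comes with each control period).
- robot.read_camera(name): name is "side" or "top" or "wrist"; returns a dict with "color" (480x640x3 uint8, red, green, blue), "mtx" (3x3 intrinsics, pixels), "k1" (the pictures are not rectified: a ray, as slopes to the right and down, at radius r is drawn at 1 + k1 r^2 times it, then the intrinsics apply), "view" (4x4, takes a point from world to camera coordinates); the wrist camera has in their place "T_tool_cam" (4x4, takes a point from camera to tool coordinates, whose origin is the TCP and whose axes are the tool frame's). Camera axes: x right, y down, z forward; pixel columns grow to the right and rows downward; lengths in m; the calibration is good to about 2 mm. A picture is of the moment at which its call begins: read the wrist's pose just before it. There is no depth.
- robot.hand_in(): hands the job in, once; it reports no verdict.
Trained networks look in a picture, given as the dict that the camera call returned (one of the last four; its "shot" number tells which), for a name from the list of things; names that differ only in an ending like _2 or _b are one class to them, and where a whole thing is asked for, a point or a joint stands for the part that bears it (a point fixed in the world has none). Each returns a list of dicts, best first, with "conf" (0 to 1); they miss things now and then, are a little off and sometimes report something else, mostly with a low value. They report only what shows in the picture. A call takes as long as a camera call. They do not tell look-alikes from the thing itself.
- robot.look_for(target, picture): "xy" ([column, row] in pixels, amid what is visible of it).
The state is a dict: "time": time; "qpos": joint angles; "qvel": joint speeds; "joint_efforts": joint torques, N m; "tool_pos": TCP position; "tool_rot": TCP orientation; "contact_force": force on the tool from outside, world axes, zero at the start; "torque": the same for the moment, N m; "opening": finger opening in m.
Only numpy, scipy, OpenCV 4.12 (cv2) and the standard library are available. Lean on these libraries where they do the work, as an engineer would, in place of code of your own. Each camera call takes 0.05 s, during which the arm holds its last target. There are 200 camera calls.

### The job

Load the blue specimen carrier into the microscope stage: with your fingertips press it down hard on its sprung bed, behind the orange thumb ridge, and keep pressing while you slide it under the two black lips and the brass leaf springs until it sits fully home against the red stop, then take your hand away so that the bed springs up behind it. Never lift or tip the carrier out of its channel, and leave the loose things on the bench where they stand.

Things in the scene. Friction and masses are not known exactly. Their poses are not given: they have to be found in the camera images.
- stage: Fixed loading stage: white base 113 mm wide, x = -122 to 102 mm, two aluminium side rails (93 mm apart, tops 40 mm above the bench). Origin at bench height on the channel's centre line where bed meets nest; +x = the way the carrier slides in, z up. Sprung dark bed x = -113 to 0; fixed nest floor, 20 mm above the bench, x = 0 to 90. Rear wall, 36 mm high, at x = -114.
- lips (a point): Middle of the channel at the near edge (stage x = 4 mm) of two black lips, at their underside, 34 mm above the bench. The lips run to x = 28 mm, are 8 mm thick and overhang the channel from both rails, leaving an open slot 62 mm wide in the middle for ridge and fingers. They bar a carrier that is not pressed down.
- stop (a point): Foot of the red end stop's face, at nest floor height on the centre line (stage x = 90 mm). The stop is 93 mm wide and its top is 40 mm above the bench.
- carrier: Loose blue plate 84 (x, along the slide) x 90 (y) x 10 mm, about 0.18 kg, axes like the stage's; origin at the centre of its underside. Starts on the raised bed, underside 30 mm above the bench, front edge 8 to 28 mm short of the nest. A polished specimen is set flush in its front half. Fully home its front touches the red stop: origin at stage x = 48 mm, underside 20 mm above the bench.
- press_pad (a point): Middle of the bare flat on the carrier's top, 16 mm behind the ridge, where the fingertips press (carrier x = -42 to -10 mm, 90 mm wide). The orange thumb ridge in front of it is 50 mm wide (y), 6 mm thick, stands 10 mm above the plate at carrier x = -10 to -4 mm; push forward against its rear face.
- bed (a joint): Downward travel of the sprung bed, m: 0 = up (top 30 mm above the bench), 0.009 = fully down (top 21 mm). The spring gives 6 N when up and 10.5 N fully down. At least 0.006 to 0.007 is needed to get the carrier under the lips. Once the carrier has left it the carrier drops 1 mm to the nest floor, and the bed rises again when nothing presses on it.
- leaf_left (a joint): Lift of the left (+y) brass leaf spring, rad: 0 = at rest, about 0.1 with the carrier under it. 11 mm wide, 38 mm left of the centre line, it trails from the lip down to its tip at stage x = 64 mm, 26 mm above the bench. Each leaf presses down with 2 to 3 N and drags on the carrier.
- leaf_right (a joint): The same for the right (-y) leaf spring.
- puck_black_mid (a point): Centre of a loose black resin specimen puck, 32 mm diameter, 22 mm high, beside the stage. Bystander.
- puck_green_mid (a point): Centre of a loose green resin specimen puck, 32 mm diameter, 22 mm high, beside the stage. Bystander.
- loupe_mid (a point): Centre of a dark steel loupe, 34 mm diameter, 34 mm high, standing beside the stage. Bystander.
- bottle_mid (a point): Centre of a white bottle with red cap, 60 mm diameter, 150 mm high. Bystander.
- jar_mid (a point): Centre of an amber jar with blue cap, 56 mm diameter, 70 mm high. Bystander.
- dish_mid (a point): Centre of a white ceramic dish, 84 mm diameter, 18 mm high. Bystander.
- brush_grip (a point): Handle of a small brush, 160 mm long, lying at the far side of the bench. Bystander.
Not all that is in view belongs to the job. There is more than one size of the carrier; the one meant has the size given above.

How it is judged:
On the way, in this order (a step that is already met when the one before it is completed fails the run):
1. the carrier is pressed down on its bed, still short of the springs (value of joint bed above 0.0055 m and x of carrier in the frame of stage below 0 m), for 0.1 s.
2. the carrier is slid on, with the bed still held down and both leaf springs riding on it (x of carrier in the frame of stage above 0.012 m and value of joint bed above 0.004 m and value of joint each of leaf_left, leaf_right above 0.04 rad), for 0.05 s.
At the end, for the whole second after the job is handed in: The carrier lies flat in the nest within 5 mm of the red stop, under both leaf springs, at rest, and the bed is fully up (within 1.5 mm) behind it (x of carrier in the frame of stage above 0.043 m and z of carrier in the frame of stage between 0.017 and 0.0225 m and value of joint each of leaf_left, leaf_right above 0.04 rad and value of joint bed below 0.0015 m and angle between carrier's own z axis and vertical below 0.05 rad and linear speed of carrier below 0.01 m/s); the robot touches nothing.
It fails at once if the carrier is lifted more than 9 mm above its raised bed (z of carrier in the frame of stage above 0.039 m).
It fails at once if the carrier is tipped by more than 0.25 rad (angle between carrier's own z axis and vertical above 0.25 rad).
It fails at once if a bystander is moved more than 20 mm (distance of any of puck_black_mid, puck_green_mid, loupe_mid, bottle_mid, jar_mid, dish_mid, brush_grip from where it was at the start of the episode above 0.02 m).
It also fails if it takes over 35 s, if anything falls off the work surface, if the arm or the gripper's body presses on something with over 40 N, if the wrist force passes 120 N, or if a joint passes its speed limit or range.

## Working session

There is one attempt and no reset: what is moved stays moved. The work goes in short steps, Python scripts to look and compute and a shell command to move; the robot and the scene stay as the last step left them, time stands still between calls to the robot, and variables do not carry over. Pictures are saved under pics/ and viewed, on a budget of 10 in all, crops included, one or two more only if the job needs it, and the job is handed in when it is done.

```bash
mkdir -p pics; ls; cat > h.py <<'E'
import numpy as np, cv2
from cell import robot
from scipy.spatial.transform import Rotation as R
def toolT():
    s=robot.observe(); T=np.eye(4); T[:3,:3]=R.from_euler('xyz',s['tool_rot']).as_matrix(); T[:3,3]=s['tool_pos']; return T
def shot(n,save=None):
    T=toolT(); p=robot.read_camera(n)
    p['c2w']=np.linalg.inv(p['view']) if 'view' in p else T@p['T_tool_cam']
    if save: cv2.imwrite('pics/'+save,p['color'][:,:,::-1])
    return p
def px2w(p,uv,z):
    K=np.array(p['mtx']); d=(np.array(uv,float)-K[:2,2])/[K[0,0],K[1,1]]
    u=d.copy()
    for _ in range(20): u=d/(1+p['k1']*(u@u))
    c=np.array(p['c2w']); r=c[:3,:3]@[u[0],u[1],1]; o=c[:3,3]
    return o+r*(z-o[2])/r[2]
def w2px(p,X):
    c=np.linalg.inv(p['c2w']); x=c[:3,:3]@X+c[:3,3]; u=x[:2]/x[2]; u=u*(1+p['k1']*(u@u)); K=np.array(p['mtx'])
    return K[:2,:2]@u+K[:2,2]
E
python3 - <<'E'
from h import *
s=robot.observe(); print(s, robot.pinch_z)
for n in ['side','top']:
    p=shot(n,n+'0.png'); print(n,p['c2w'][:3,3])
    for t,z in [('carrier',.04),('stage',.03),('lips',.034),('stop',.02),('press_pad',.04),('bed',.03),('leaf_left',.03),('leaf_right',.03)]:
        for r in robot.look_for(t,p)[:3]: print(t,r['conf'],r['xy'],px2w(p,r['xy'],z).round(4))
E
```

```text
pics
{'time': 0.0, 'qpos': array([-1.32901709e+00,  3.42700246e-01,  1.52502491e+00, -1.85090022e-05,
        1.27537765e+00, -1.46001645e-01]), 'qvel': array([ 0.00127244, -0.00011745,  0.00076914,  0.00105187, -0.00045101,
        0.00013497]), 'joint_efforts': array([ 2.30801488e-03, -4.31235623e+01, -2.44217205e+01,  7.20438897e-02,
        5.57907403e-02, -1.17971181e-04]), 'tool_pos': array([ 0.19850469, -0.48587531,  0.40405367]), 'tool_rot': array([3.00731057, 1.56928608, 1.82430053]), 'contact_force': array([-0.23446831, -0.23426954,  0.71284316]), 'torque': array([ 0.02259901, -0.0320396 , -0.00171074]), 'opening': 0.09188323305955347} 0.1592
side [0.14358576 0.62524548 0.87652494]
carrier 0.8 [339.8, 329.8] [0.3948 0.1666 0.04  ]
carrier 0.76 [351.6, 256.3] [ 0.4734 -0.0131  0.04  ]
carrier 0.7 [423.3, 271.4] [ 0.318  -0.0622  0.04  ]
stage 0.8 [316.2, 258.9] [0.5414 0.0306 0.03  ]
stage 0.49 [310.8, 235.4] [ 0.593  -0.0239  0.03  ]
lips 0.56 [319.5, 257.5] [0.5355 0.0258 0.034 ]
stop 0.86 [318.8, 253.4] [0.5503 0.0061 0.02  ]
stop 0.49 [347.5, 260.1] [ 0.4834 -0.0132  0.0
[... 428 characters left out ...]
632377 -0.01275082  1.31482043]
carrier 0.88 [342.5, 321.6] [ 0.3338 -0.0925  0.04  ]
carrier 0.73 [315.9, 271.3] [ 0.4763 -0.0125  0.04  ]
carrier 0.7 [260.9, 292.7] [0.4106 0.1443 0.04  ]
stage 0.74 [314.1, 240.8] [ 0.5653 -0.005   0.03  ]
stage 0.59 [311.5, 252.1] [0.532  0.0018 0.03  ]
stage 0.3 [166.6, 310.2] [0.3511 0.4206 0.03  ]
lips 0.93 [311.5, 241.3] [0.5633 0.0025 0.034 ]
lips 0.67 [279.6, 237.7] [0.5715 0.0959 0.034 ]
stop 0.65 [308.6, 241.6] [0.5634 0.0112 0.02  ]
press_pad 0.83 [344.9, 322.1] [ 0.3326 -0.0994  0.04  ]
press_pad 0.83 [263.3, 291.3] [0.4148 0.1376 0.04  ]
press_pad 0.67 [312.2, 270.8] [ 0.4774 -0.0018  0.04  ]
leaf_left 0.36 [301.9, 230.5] [0.5947 0.0315 0.03  ]
```

View pics/top0.png

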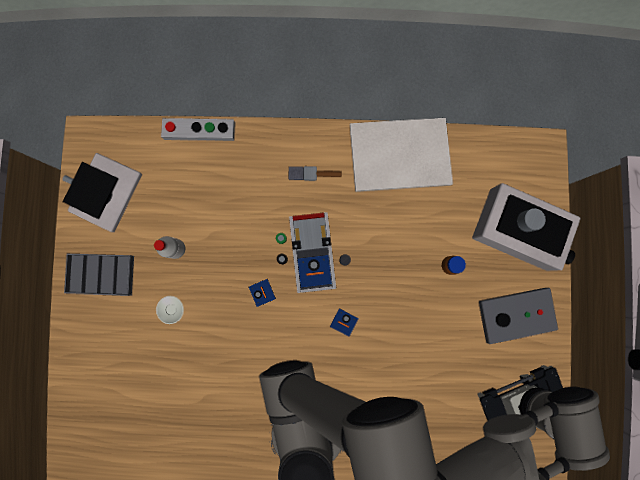

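View pics/side0.png

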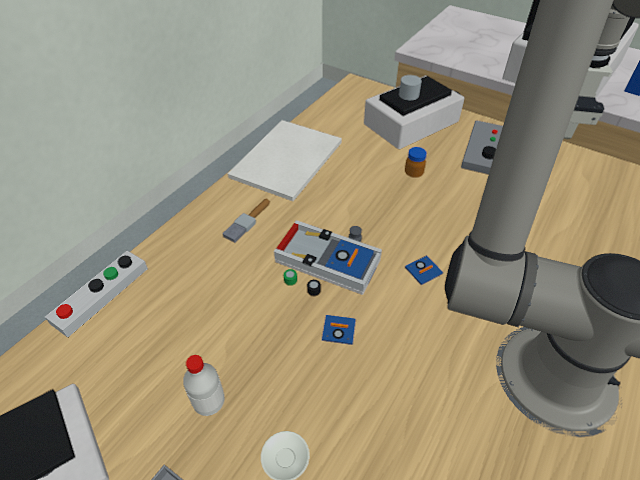

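The top picture shows the stage at about (312,250), with the carrier on its bed at (315,271). The blue plates at (262,292) and (344,321) are the smaller look-alikes. I'll move over the stage next.

```bash
cat > goal.py <<'E'
import sys
from h import *
# goal.py x y z yawdeg : shift in tool cm and spin for TCP target, jaw axis (tool z) along stage y
def go(x,y,z,yaw):
    T=toolT(); d=T[:3,:3].T@(np.array([x,y,z])-T[:3,3])*100
    a=np.radians(yaw); best=[]
    for s in (1,-1):
        zt=np.array([-np.sin(a),np.cos(a),0])*s; xt=np.array([0,0,-1.]); G=np.c_[xt,np.cross(zt,xt),zt]
        rv=R.from_matrix(T[:3,:3].T@G).as_rotvec(degrees=True); best.append(rv.round(2))
    print('shift cm',d.round(2),'rotvecs deg',best)
if __name__=='__main__': go(*map(float,sys.argv[1:]))
E
python3 goal.py 0.45 0 0.405 4; python3 -c "
from h import *
print(toolT().round(3)); p=shot('wrist'); print(p['T_tool_cam'].round(3),p['mtx'])"
```

```text
shift cm [-3.000e-02  4.166e+01 -3.548e+01] rotvecs deg [array([-1.6178e+02, -0.0000e+00,  1.0000e-02]), array([1.822e+01, 1.000e-02, 0.000e+00])]
[[ 0.     0.926  0.378  0.199]
 [-0.     0.378 -0.926 -0.486]
 [-1.    -0.     0.     0.405]
 [ 0.     0.     0.     1.   ]]
[[ 0.001 -0.262  0.965  0.019]
 [ 0.001 -0.965 -0.262  0.069]
 [ 1.     0.001 -0.001 -0.001]
 [ 0.     0.     0.     1.   ]] [[374.10051588   0.         317.57525965]
 [  0.         374.10051588 236.54235667]
 [  0.           0.           1.        ]]
```

```bash
python3 -m jog '[{"y":4.2,"z":-3.6,"spin":2,"fingers":1},{"y":8.4,"z":-7.2,"spin":4,"fingers":1},{"y":12.6,"z":-10.8,"spin":6,"fingers":1},{"y":16.8,"z":-14.4,"spin":8,"fingers":1},{"y":21,"z":-18,"spin":9,"fingers":1}]' 20; python3 goal.py 0.45 0 0.405 4
```

```text
shift cm [-3.000e-02  4.166e+01 -3.548e+01] rotvecs deg [array([-1.6178e+02, -0.0000e+00,  1.0000e-02]), array([1.822e+01, 1.000e-02, 0.000e+00])]$[0]: bad value
```

```bash
python3 -m jog '[{"y":4.2,"z":-3.6,"spin":2,"fingers":0.98},{"y":8.4,"z":-7.2,"spin":4,"fingers":0.98},{"y":12.6,"z":-10.8,"spin":6,"fingers":0.98},{"y":16.8,"z":-14.4,"spin":8,"fingers":0.98},{"y":21,"z":-18,"spin":9,"fingers":0.98}]' 20; python3 goal.py 0.45 0 0.405 4
```

```text
shift cm [-3.000e-02  4.166e+01 -3.548e+01] rotvecs deg [array([-1.6178e+02, -0.0000e+00,  1.0000e-02]), array([1.822e+01, 1.000e-02, 0.000e+00])]$[0]: bad value
```

```bash
python3 -m jog '[{"fingers":1,"x":0,"y":4.2,"z":-3.6,"spin":2},{"fingers":1,"x":0,"y":8.4,"z":-7.2,"spin":4},{"fingers":1,"x":0,"y":12.6,"z":-10.8,"spin":6},{"fingers":1,"x":0,"y":16.8,"z":-14.4,"spin":8},{"fingers":1,"x":0,"y":21,"z":-18,"spin":9}]' 20; python3 goal.py 0.45 0 0.405 4
```

```text
time: 1.58
tool_pos: [0.3254, -0.2383, 0.405]
tool_rot: [0.576, 1.57, -0.765]
contact_force: [1.0, -0.4, -0.6]
opening: 0.0467
shift cm [-1.000e-02  1.756e+01 -2.037e+01] rotvecs deg [array([-1.7085e+02,  5.0000e-02,  7.0000e-02]), array([ 9.15,  0.04, -0.03])]
```

```bash
python3 -m jog '[{"fingers":1,"x":0,"y":4.3,"z":-5,"spin":2.5},{"fingers":1,"x":0,"y":8.6,"z":-10,"spin":5},{"fingers":1,"x":0,"y":13,"z":-15,"spin":8},{"fingers":1,"x":0,"y":17.6,"z":-20.4,"spin":9},{"fingers":1,"x":0,"y":17.6,"z":-20.4,"spin":9}]' 20; python3 - <<'E'
from h import *
p=shot('wrist','w1.png')
for t,z in [('carrier',.04),('stage',.03),('lips',.034),('stop',.02),('press_pad',.04)]:
    for r in robot.look_for(t,p)[:3]: print(t,r['conf'],r['xy'],px2w(p,r['xy'],z).round(4))
import pickle; pickle.dump(p,open('w1.pkl','wb'))
E
```

```text
time: 2.2
tool_pos: [0.4504, 0.0019, 0.4048]
tool_rot: [2.046, 1.57, 0.552]
contact_force: [0.7, -0.3, -0.5]
opening: 0.0012
carrier 0.72 [177.1, 233.3] [0.4186 0.1351 0.04  ]
carrier 0.7 [330.5, 180.9] [ 0.4798 -0.0072  0.04  ]
stage 0.81 [322.4, 81.9] [0.5656 0.0072 0.03  ]
lips 0.64 [321.1, 81.4] [0.5654 0.0084 0.034 ]
stop 0.9 [322.3, 84.3] [0.5649 0.0072 0.02  ]
press_pad 0.95 [174.9, 227.9] [0.4238 0.1371 0.04  ]
press_pad 0.66 [330.1, 177.9] [ 0.4825 -0.0065  0.04  ]
```

View pics/w1.png

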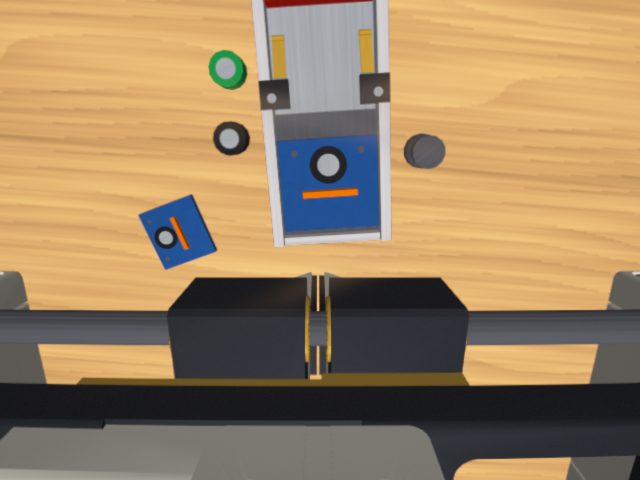

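The wrist picture shows the carrier at (330,185), its orange ridge at (330,193), the lips at (273,95) and (375,88), and the loupe at (425,151). Next I'll take accurate measurements from colour masks.

```bash
cat > meas.py <<'E'
from h import *
def meas(p):
    h=cv2.cvtColor(p['color'],cv2.COLOR_RGB2HSV); out={}
    exp=np.array([.475,-.007])
    for nm,lo,hi,z in [('ridge',(8,180,120),(20,255,255),.05),('plate',(100,120,60),(125,255,255),.04)]:
        m=cv2.inRange(h,lo,hi)
        n,l,st,c=cv2.connectedComponentsWithStats(m)
        k=min((i for i in range(1,n) if st[i,4]>150),key=lambda i:np.linalg.norm(px2w(p,c[i],z)[:2]-exp))
        cs=max(cv2.findContours((l==k).astype('uint8'),cv2.RETR_EXTERNAL,cv2.CHAIN_APPROX_NONE)[0],key=len)[:,0]
        w=np.array([px2w(p,q,z)[:2] for q in cs]); r=cv2.minAreaRect((w*1000).astype('float32'))
        print(nm,'centre mm',np.round(r[0],1),'size',np.round(r[1],1),'ang',round(r[2],2)); out[nm]=r
    return out
if __name__=='__main__':
    import pickle; p=pickle.load(open('w1.pkl','rb')); meas(p)
    print('rails, z=.04'); 
    for q in [(253,10),(274,243),(390,10),(391,238),(265,10),(284,232)]: print(q,px2w(p,q,.04).round(4))
    meas(shot('top'))
E
python3 meas.py
```

```text
ridge centre mm [470.2  -7.1] size [ 6.1 48.9] ang 8.44
plate centre mm [476.8  -6. ] size [83.8 89.8] ang 8.39
rails, z=.04
(253, 10) [0.616  0.0693 0.04  ]
(274, 243) [0.4163 0.0418 0.04  ]
(390, 10) [ 0.625  -0.0441  0.04  ]
(391, 238) [ 0.4301 -0.0697  0.04  ]
(265, 10) [0.6168 0.0593 0.04  ]
(284, 232) [0.428  0.0328 0.04  ]Traceback (most recent call last):
  File "meas.py", line 17, in <module>
    meas(shot('top'))
    ~~~~^^^^^^^^^^^^^
  File "meas.py", line 8, in meas
    k=min((i for i in range(1,n) if st[i,4]>150),key=lambda i:np.linalg.norm(px2w(p,c[i],z)[:2]-exp))
ValueError: min() iterable argument is empty
```

```bash
python3 goal.py 0.4544 -0.0093 0.240 8
```

```text
shift cm [16.47  0.47  0.75] rotvecs deg [array([ 1.7613e+02,  1.0000e-02, -2.0000e-02]), array([-3.87,  0.02,  0.01])]
```

```bash
python3 -m jog '[{"fingers":1,"x":5,"y":0.5,"z":0.75,"spin":-3.9},{"fingers":1,"x":10,"y":0.5,"z":0.75,"spin":-3.9},{"fingers":1,"x":14,"y":0.5,"z":0.75,"spin":-3.9},{"fingers":1,"x":16.5,"y":0.5,"z":0.75,"spin":-3.9},{"fingers":1,"x":16.5,"y":0.5,"z":0.75,"spin":-3.9}]' 20; python3 - <<'E'
from h import *
p=shot('wrist','w2.png'); 
from meas import meas
try: r=meas(p)
except Exception as e: print(e)
print(toolT().round(4))
E
python3 goal.py 0.4544 -0.0093 0.220 8
```

```text
time: 3.18
tool_pos: [0.4544, -0.0091, 0.2385]
tool_rot: [-1.86, 1.567, 2.993]
contact_force: [-0.1, -0.4, 1.2]
opening: 0.0006
ridge centre mm [471.   -7.3] size [ 7.4 49.3] ang 8.12
plate centre mm [485.5  -5.1] size [66.2 89.9] ang 8.16
[[-1.100e-03  9.902e-01  1.397e-01  4.550e-01]
 [ 1.000e-04  1.397e-01 -9.902e-01 -9.000e-03]
 [-1.000e+00 -1.100e-03 -3.000e-04  2.397e-01]
 [ 0.000e+00  0.000e+00  0.000e+00  1.000e+00]]
shift cm [ 1.97 -0.06  0.02] rotvecs deg [array([-1.7997e+02, -1.0000e-01, -2.0000e-02]), array([ 0.03, -0.01,  0.06])]
```

View pics/w2.png

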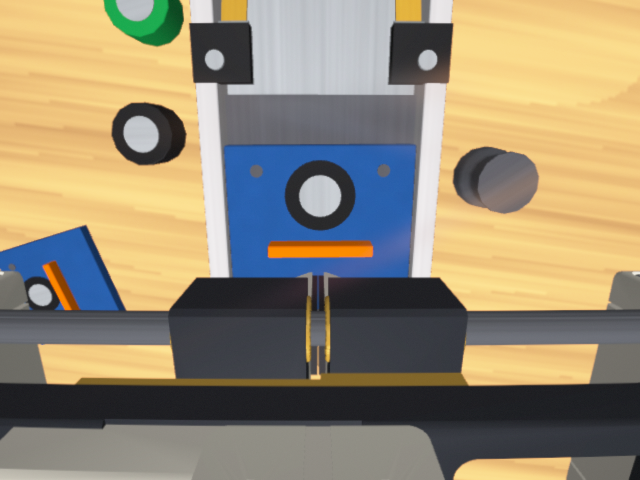

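The ridge at (320,249) is centred on the fingers at (318,290) and square to them. Now I'll descend and press.

```bash
python3 -m jog '[{"fingers":1,"x":1.2,"y":0,"z":0,"spin":0},{"fingers":1,"x":2,"y":0,"z":0,"spin":0},{"fingers":1,"x":2.3,"y":0,"z":0,"spin":0},{"fingers":1,"x":2.6,"y":0,"z":0,"spin":0},{"fingers":1,"x":2.6,"y":0,"z":0,"spin":0}]' 30; python3 -c "
from h import *
print(toolT()[:3,3].round(4),robot.observe()['contact_force'])"
```

```text
time: 3.85
tool_pos: [0.4551, -0.0083, 0.2139]
tool_rot: [0.267, 1.571, -1.162]
contact_force: [-2.2, -1.5, 5.3]
opening: 0.0003
[ 0.4551 -0.0083  0.2139] [-2.22223646 -1.49940255  5.31934656]
```

```bash
python3 -m jog '[{"fingers":1,"x":0.2,"y":0,"z":0,"spin":0},{"fingers":1,"x":0.4,"y":0,"z":0,"spin":0},{"fingers":1,"x":0.5,"y":0,"z":0,"spin":0},{"fingers":1,"x":0.5,"y":0,"z":0,"spin":0}]' 30; python3 -c "
from h import *
print(toolT()[:3,3].round(4),robot.observe()['contact_force'])
shot('wrist','w3.png')"
```

```text
time: 4.35
tool_pos: [0.4551, -0.0083, 0.2092]
tool_rot: [0.502, 1.57, -0.927]
contact_force: [-3.2, -1.1, 7.0]
opening: 0.0004
[ 0.4551 -0.0083  0.2092] [-3.1622029  -1.05362083  7.0363799 ]
```

View pics/w3.png

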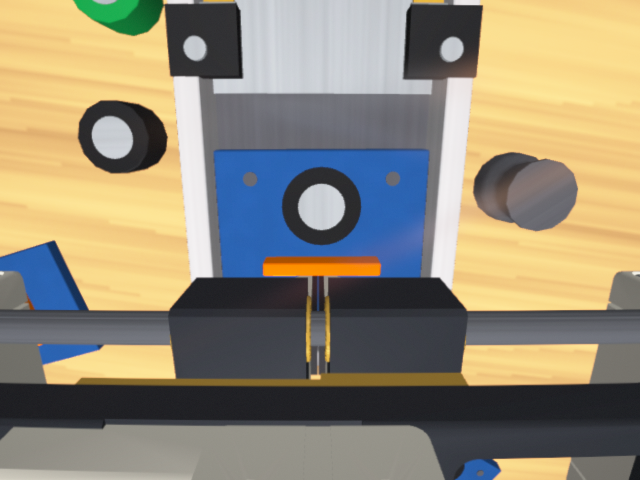

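Finger and ridge are aligned, and the plate is pressed part of the way. I'll press until the bed bottoms.

```bash
python3 -m jog '[{"fingers":1,"x":0.1,"y":0,"z":0,"spin":0},{"fingers":1,"x":0.2,"y":0,"z":0,"spin":0},{"fingers":1,"x":0.2,"y":0,"z":0,"spin":0}]' 30;  python3 -c "
from h import *
print(toolT()[:3,3].round(4),robot.observe()['contact_force'])"
```

```text
time: 4.78
tool_pos: [0.455, -0.0082, 0.2089]
tool_rot: [0.979, 1.569, -0.45]
contact_force: [-8.4, -1.5, 29.7]
opening: 0.0005
[ 0.455  -0.0082  0.2089] [-8.44961161 -1.46214004 29.65695144]
```

```bash
python3 -m jog '[{"fingers":1,"x":0,"y":0.5,"z":0,"spin":0},{"fingers":1,"x":0,"y":1.1,"z":0,"spin":0},{"fingers":1,"x":0,"y":1.8,"z":0,"spin":0},{"fingers":1,"x":0,"y":2.5,"z":0,"spin":0},{"fingers":1,"x":0,"y":3.2,"z":0,"spin":0}]' 30;  python3 -c "
from h import *
print(toolT()[:3,3].round(4),robot.observe()['contact_force'])
shot('wrist','w4.png')"
```

```text
time: 5.4
tool_pos: [0.4839, -0.0036, 0.2089]
tool_rot: [-1.701, 1.562, -3.13]
contact_force: [-21.9, -3.8, 39.7]
opening: 0.0005
[ 0.4839 -0.0036  0.2089] [-21.93665732  -3.77485248  39.68278215]
```

View pics/w4.png

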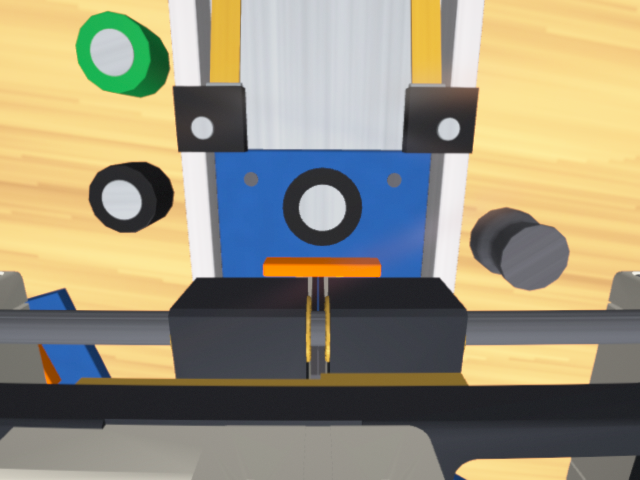

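The plate moved with the finger and its front edge is now at the lips (row 151). I'll ease the press slightly and check that it passes under.

```bash
python3 -m jog '[{"fingers":1,"x":-0.05,"y":0,"z":0,"spin":0},{"fingers":1,"x":-0.05,"y":0.4,"z":0,"spin":0},{"fingers":1,"x":-0.05,"y":0.9,"z":0,"spin":0}]' 30;  python3 -c "
from h import *
print(toolT()[:3,3].round(4),robot.observe()['contact_force'])
p=shot('wrist','w5.png'); from meas import meas; meas(p)"
```

```text
time: 5.82
tool_pos: [0.4934, -0.0024, 0.209]
tool_rot: [-1.699, 1.564, -3.127]
contact_force: [-17.0, -2.8, 31.2]
opening: 0.0003
[ 0.4934 -0.0024  0.209 ] [-17.01686233  -2.83823401  31.17484835]
ridge centre mm [511.2  -1. ] size [ 7.6 46.4] ang 8.24
plate centre mm [529.2   1.6] size [53.  84.6] ang 8.21
```

```bash
python3 -m jog '[{"fingers":1,"x":0,"y":0.7,"z":0,"spin":0},{"fingers":1,"x":0,"y":1.4,"z":0,"spin":0},{"fingers":1,"x":0,"y":2.1,"z":0,"spin":0},{"fingers":1,"x":0,"y":2.8,"z":0,"spin":0},{"fingers":1,"x":0,"y":3.5,"z":0,"spin":0}]' 30;  python3 -c "
from h import *
print(toolT()[:3,3].round(4),robot.observe()['contact_force'])
p=shot('wrist','w6.png')"
```

```text
time: 6.5
tool_pos: [0.5289, 0.0025, 0.2089]
tool_rot: [-1.642, 1.566, -3.071]
contact_force: [-14.1, -1.5, 23.3]
opening: 0.0006
[0.5289 0.0025 0.2089] [-14.09409937  -1.53439843  23.30617826]
```

View pics/w6.png

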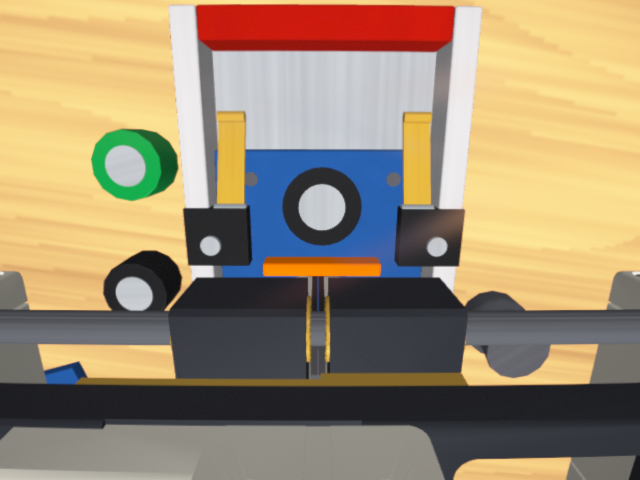

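The leaves now ride on the plate. The stop face is at row 50 and the plate front at row 150. Sliding on.

```bash
python3 -m jog '[{"fingers":1,"x":0,"y":0.6,"z":0,"spin":0},{"fingers":1,"x":0.02,"y":1.2,"z":0,"spin":0},{"fingers":1,"x":0.05,"y":1.9,"z":0,"spin":0},{"fingers":1,"x":0.08,"y":2.6,"z":0,"spin":0},{"fingers":1,"x":0.1,"y":3.3,"z":0,"spin":0}]' 30;  python3 -c "
from h import *
print(toolT()[:3,3].round(4),robot.observe()['contact_force'])
p=shot('wrist','w7.png')"
```

```text
time: 7.18
tool_pos: [0.5598, 0.007, 0.2085]
tool_rot: [-1.664, 1.56, -3.092]
contact_force: [-25.8, -2.8, 37.0]
opening: 0.0004
[0.5598 0.007  0.2085] [-25.76417631  -2.79607334  36.99315133]
```

View pics/w7.png

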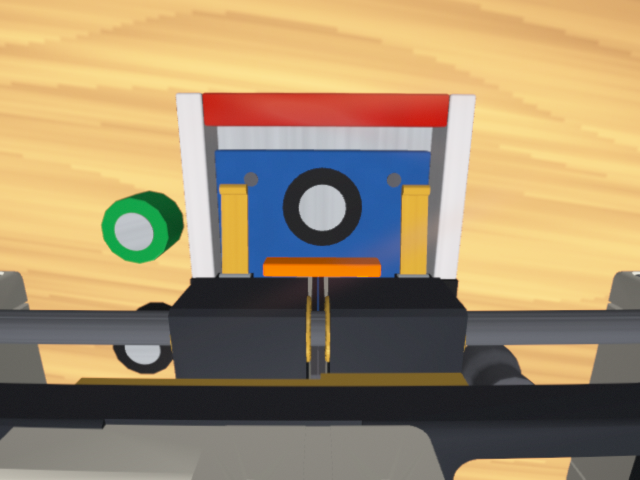

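About 9–10 mm remains between the plate front (row 150) and the stop (row 125).

```bash
python3 -m jog '[{"fingers":1,"x":0,"y":0.3,"z":0,"spin":0},{"fingers":1,"x":0,"y":0.6,"z":0,"spin":0},{"fingers":1,"x":0,"y":0.8,"z":0,"spin":0},{"fingers":1,"x":0,"y":0.8,"z":0,"spin":0}]' 30;  python3 -c "
from h import *
print(toolT()[:3,3].round(4),robot.observe()['contact_force'])"
```

```text
time: 7.72
tool_pos: [0.5684, 0.0082, 0.2081]
tool_rot: [-1.663, 1.563, -3.092]
contact_force: [-19.7, -2.0, 28.8]
opening: 0.0004
[0.5684 0.0082 0.2081] [-19.70441493  -1.9691995   28.80163545]
```

```bash
python3 -m jog '[{"fingers":1,"x":0,"y":0.2,"z":0,"spin":0},{"fingers":1,"x":0,"y":0.3,"z":0,"spin":0},{"fingers":1,"x":0,"y":0.3,"z":0,"spin":0}]' 30;  python3 -c "
from h import *
print(toolT()[:3,3].round(4),robot.observe()['contact_force'])
p=shot('wrist','w8.png'); from meas import meas
h=cv2.cvtColor(p['color'],cv2.COLOR_RGB2HSV)[:, 300:345]
b=cv2.inRange(h,(100,120,60),(125,255,255)); r=cv2.inRange(h,(0,150,80),(7,255,255))
ys=np.where(b.mean(1)>120)[0].min(); yr=np.where(r[:250].mean(1)>120)[0].max(); print(ys,yr)
a=px2w(p,(320,ys),.030);c=px2w(p,(320,yr+1),.04);print(a,c,(c-a)[0]*1000)"
```

```text
time: 8.1
tool_pos: [0.5706, 0.0085, 0.2081]
tool_rot: [-1.652, 1.56, -3.081]
contact_force: [-23.0, -3.3, 31.3]
opening: 0.0003
[0.5706 0.0085 0.2081] [-23.01646543  -3.34637723  31.34164128]
156 154
[0.62899977 0.01641038 0.03      ] [0.62999992 0.01659988 0.04      ] 1.0001547493025953
```

The front edge moved back to row 156 relative to the tool, so the plate has reached the stop (gap ≤1 mm). Lifting straight up.

```bash
python3 -m jog '[{"fingers":1,"x":-0.4,"y":0,"z":0,"spin":0},{"fingers":1,"x":-2,"y":0,"z":0,"spin":0},{"fingers":1,"x":-6,"y":0,"z":0,"spin":0},{"fingers":1,"x":-11,"y":-2,"z":0,"spin":0},{"fingers":1,"x":-14,"y":-6,"z":0,"spin":0}]' 30; python3 -m jog '[{"fingers":1,"x":0,"y":0,"z":0,"spin":0},{"fingers":1,"x":0,"y":0,"z":0,"spin":0}]'; python3 -c "
from h import *
p=shot('wrist'); cv2.imwrite('pics/w9.png',cv2.resize(p['color'][:280,150:490,::-1],(680,560)))
from meas import meas; meas(p)
t=shot('side'); cv2.imwrite('pics/s9.png',cv2.resize(t['color'][200:310,255:395,::-1],(700,550),interpolation=cv2.INTER_CUBIC))"
```

```text
time: 8.78
tool_pos: [0.515, 0.0002, 0.3486]
tool_rot: [1.316, 1.566, -0.113]
contact_force: [0.0, -0.2, 0.5]
opening: 0.0002
time: 9.02
tool_pos: [0.5149, 0.0003, 0.3461]
tool_rot: [1.415, 1.57, -0.014]
contact_force: [0.4, -0.1, -0.8]
opening: 0.0005
ridge centre mm [581.4   8.9] size [ 4.9 46.7] ang 8.16
plate centre mm [588.1  10.3] size [79.9 86. ] ang 8.17
```

View pics/w9.png

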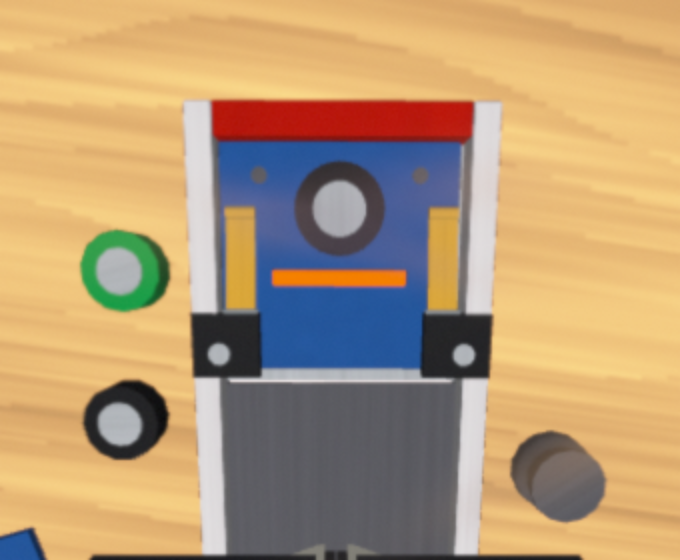

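View pics/s9.png

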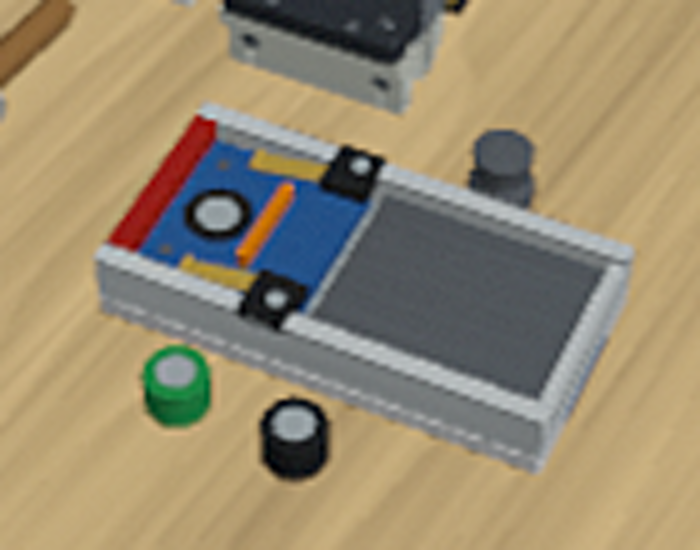

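The plate sits against the red stop (crop row 140), both leaves lie on it, the strip of nest floor shows behind it, and the bed is up. The pucks and loupe haven't moved.

```bash
python3 -c "
from cell import robot
print(robot.hand_in(), robot.observe()['contact_force'])"
```

```text
the job is handed in; nothing more can be done
the job is handed in; nothing more can be done
```

The carrier is home against the red stop and I have handed the job in, at about 9 s of the 35 s allowed. No verdict is reported.

- **What I did:** I found the stage turned about 8° on the bench and lined the closed fingertips up behind the orange ridge. I pressed the bed to its bottom; the force jumped to about 30 N when it hit. Keeping 23–40 N down, I slid the carrier about 115 mm under the lips and leaf springs to the stop, then lifted straight up.
- **Last checks:** In the last wrist and side pictures the front edge is against the stop (gap at most about 1 mm). Both leaf springs lie on the plate and the bed looks fully up behind it. The hand is clear, with contact force near zero, and the pucks and loupe look unmoved.
- **Not confirmed:** I could not read the bed and leaf values directly, so those rest on the pictures and forces. I did not check the other bystanders again, but the arm never went near them. After the hand-in I tried to read the contact force once more, but no further readings were allowed.

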